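# Clear the cutting jig and index its turret stop

### The job

With the scraper block held in the gripper, wipe the three wooden offcuts off the jig's metal plate into the blue catch tray behind it (do not touch the offcuts with the fingers), then stand the block upright on the desk again. Then grip the red index knob, turn it back anticlockwise against its end stop, count three clicks clockwise, and finish still holding the knob there on the third stop, so that its screw can be tightened. Leave the glue stick, bottle and jar where they are.

Things in the scene. Friction and masses are not known exactly. Their poses are not given: they have to be found in the camera images.
- jig: Cut-off jig fixed to the desk, a dark baseboard 150 x 264 mm, 12 mm thick. Origin on the desk; axes at zero yaw: x away from the robot, y left, z up. It carries the metal plate (130 x 130 mm, centred at x 0, y -10 mm, top 30 mm above the desk), the blue catch tray at its +x edge and the black turret with the red knob, whose vertical axis stands at x 0, y +125 mm.
- plate_center (a point): Centre of the top face of the bare metal plate, axes as the jig's. The plate reaches 65 mm to each side; top 30 mm above the desk. Its +x edge borders the tray; the turret's nearest part is 85 mm from here in +y.
- tray_floor (a point): Centre of the inner floor of the open blue catch tray, 5 mm above the desk, axes as the jig's. Tray 85 mm (x) by 146 mm (y) outside, walls 4 mm thick; side walls 26 mm high, the back (+x) wall 54 mm high. No rim stands above the plate.
- scraper: Loose scraper block, light wood on a black rubber foot, 24 mm thick (x) x 120 mm long (y) x 47 mm high, 0.12 kg. Origin in the centre of its underside, z up; it stands upright on the desk. Grasp across the 24 mm, fingers astride its middle.
- offcut_0: Loose wooden offcut, 20 x 14 x 10 mm, mid brown, 12 g, on the plate. Origin: centre of its underside.
- offcut_1: Loose wooden offcut, 18 x 16 x 9 mm, light, 12 g, on the plate. Origin: centre of its underside.
- offcut_2: Loose wooden offcut, 21 x 12 x 11 mm, dark, 12 g, on the plate. Origin: centre of its underside. From the plate's centre no offcut reaches farther than 52 mm to either side (jig y), 26 mm to the near side (-x) or 54 mm to the tray side.
- knob_grip (a point): Point to grip on the red bar knob, on its vertical axis, 70 mm above the desk. The bar is 48 mm long (this point's x axis), 14 mm thick (its y axis), its foot at 46 mm and its top at 80 mm; +x is the end with the white pointer line. The ring below has six white ticks: the long one is zero, stops follow clockwise.
- turret: The turning part: the red bar knob, which must be held, and under it, in one piece, the black drum (radius 34 mm, top 46 mm above the desk) with brass stop screws out to 50 mm radius, over the fixed grey ring (radius 56 mm, top 24 mm). Origin on the axis 25 mm above the desk, x along the bar to the pointer end.
- index (a joint): Turn of knob and drum in rad, growing clockwise seen from above. 0: zero stop, a hard end, fully anticlockwise. Detents every 24 degrees: first, second, third stop read 0.419, 0.838, 1.257; hard end at 2.13, past the fifth. A click takes about 0.12 N m at most; the knob stays in each stop. It starts near the first or second.
- glue_stick: Yellow and red glue stick, lying, 26 x 92 x 26 mm, a bystander.
- dye_bottle: Small blue dye bottle standing, 26 mm wide, 73 mm high, a bystander.
- mica_jar: Small round jar with a white lid, 42 mm wide, 34 mm high, a bystander.

How it is judged:
On the way, in this order (a step that is already met when the one before it is completed fails the run):
1. all three offcuts lie in the catch tray while the scraper is held (height (world z) of each of offcut_0, offcut_1, offcut_2 below 0.022 m and x of offcut_0 in the frame of tray_floor between -0.042 and 0.042 m and y of offcut_0 in the frame of tray_floor between -0.073 and 0.073 m and x of offcut_1 in the frame of tray_floor between -0.042 and 0.042 m and y of offcut_1 in the frame of tray_floor between -0.073 and 0.073 m and x of offcut_2 in the frame of tray_floor between -0.042 and 0.042 m and y of offcut_2 in the frame of tray_floor between -0.073 and 0.073 m and contact force between the fingers and scraper above 1 N), for 0.1 s.
2. the scraper stands upright on the desk, let go (height (world z) of scraper below 0.008 m and angle between scraper's own z axis and vertical below 0.15 rad and linear speed of scraper below 0.03 m/s and contact force between the arm and scraper below 0.3 N), for 0.2 s.
3. the gripped knob is turned back to its zero end stop (value of joint index below 0.1 rad and contact force between the fingers and turret above 1 N), for 0.1 s.
At the end, for the whole second after the job is handed in: The knob rests within 0.1 rad of its third stop (1.257 rad) and the fingers grip it with more than 2 N; all three offcuts lie inside the catch tray, below 22 mm; the scraper stands upright on the desk (underside within 8 mm of it, tilt under 0.15 rad), not touched (all of step 2 and value of joint index between 1.15664 and 1.35664 rad and velocity of joint index between -0.1 and 0.1 rad/s and contact force between the fingers and turret above 2 N and height (world z) of each of offcut_0, offcut_1, offcut_2 below 0.022 m and x of offcut_0 in the frame of tray_floor between -0.042 and 0.042 m and y of offcut_0 in the frame of tray_floor between -0.073 and 0.073 m and x of offcut_1 in the frame of tray_floor between -0.042 and 0.042 m and y of offcut_1 in the frame of tray_floor between -0.073 and 0.073 m and x of offcut_2 in the frame of tray_floor between -0.042 and 0.042 m and y of offcut_2 in the frame of tray_floor between -0.073 and 0.073 m); the arm keeps its last pose, push and grip.
It fails at once if the fingers touch an offcut (contact force between the fingers and offcut_0 above 0.5 N or contact force between the fingers and offcut_1 above 0.5 N or contact force between the fingers and offcut_2 above 0.5 N).
It fails at once if a bystander is displaced by more than 30 mm (distance of any of glue_stick, dye_bottle, mica_jar from where it was at the start of the episode above 0.03 m).
It also fails if it takes over 64 s, if anything falls off the work surface, if the arm or the gripper's body presses on something with over 40 N, if the wrist force passes 120 N, or if a joint passes its speed limit or range.

### The arm

A 7-joint arm with a two-finger parallel gripper is mounted at the origin on the work surface; the furniture and walls round the work are solid. World frame = base frame: x ahead of the robot, y to its left, z up, the work surface at z = 0. Lengths are in m, angles in rad, forces in N, time in s.
With the tool pointing down it reaches from about 0.425 to 0.925 m from the base axis. Payload 6.8 kg.
Tool frame: the origin (TCP) lies on the centre line of the jaws, within the pads' length; the fingertips stand 22 mm ahead of it and the grasp point (between the pads) lies 3 mm ahead of it; z points along the fingers, y is the line along which they close (so a half turn about z gives the same grasp; the last joint's range is limited). The gripper opens to 88 mm and grips with 3 to 60 N. Pads are 20 mm wide; open, the fingers measure 115 mm over their backs; the gripper's body (75 mm by 178 mm) begins 61 mm behind the grasp point.
Start: joints at [-1.328, 0.477, 0.022, 1.555, -0.011, 1.109, -0.083], TCP at [0.232, 0.634, 0.245] pointing down, gripper open.
Joint ranges: [-2.96, 2.96], [-0.34, 2.1], [-1.41, 1.46], [0.24, 2.44], [-1.37, 4.51], [0.17, 1.92], [-2.96, 2.96]. Speed limits (rad/s): [2.39, 2.39, 3.14, 3.14, 3.14, 3.14, 3.14].

### API

Orientations are given as a rotation vector (axis times angle).
In Python, from workcell import sensors, eyes, job gives the robot as it stands.
- The arm moves only by the tool drive_tool, never from a script. Its arguments are lists of equal length, an entry for each row: "linear": the shift along the tool's x, y, z in units of 25 mm (1.0 is 25 mm), a list of three; "turn": the turn, a rotation vector about the tool's x, y, z in units of 5 degrees (1.0 is 5 degrees), a list of three. In form: {"linear": [[x, y, z], ...], "turn": [[wx, wy, wz], ...]}. A call has 1 to 10 rows; each row shifts and turns the commanded pose from where the row before left it, along the tool's axes as they then stand; what a row does not reach is not made up. A row lasts 1/10 s, in which the tool goes at most 50 mm and 8.59 degrees, less where a joint would pass 70% of its speed; a pose out of reach is approached as far as the arm can. A call is refused whole if a number of a shift passes 1 or a number of a turn 1, either way. A call with a gripper value outside its range is refused whole. "jaw" is the opening, from -1 (shut) to 1 (fully open), set as the call begins (left out, the last holds). The fingers move at their own pace and stop on an object; "force" is the grip in N (left out, the last holds). Time passes only in rows, so rows that do not move let the fingers close. It gives the time, the measured TCP pose, the force, the opening and the grip force at its end, in the units of the state.
- sensors.read_state(): the state, without advancing time (a new reading comes with each control period).
- eyes.camera(name): name is "side" or "top" or "wrist"; returns (picture, depth): 420x560x3 uint8, blue, green, red; 420x560 float32, m along the optical axis (not along the pixel's ray), 0 where there is no reading.
- eyes.camera_model(name): a dict with "mtx" (3x3 intrinsics, pixels), "extrinsics" (4x4, takes a point from camera to world coordinates). Camera axes: x right, y down, z forward; pixel columns grow to the right and rows downward; lengths in m; the calibration is good to about 2 mm. The wrist camera is an equidistant fisheye: a pixel r from the principal point sees the ray r / f radians off the axis. A picture is of the moment at which its call begins: read the wrist's pose just before it. camera_model takes no time and is no camera call; for the wrist camera it gives the pose at the moment of the call.
- job.sign_off(): hands the job in; it is judged then, once.
The state is a dict: "time": time; "joint_pos": joint angles; "dq": joint speeds; "effort": joint torques, N m; "position": TCP position; "tcp_rot": TCP orientation; "force": force on the tool from outside, world axes, zero at the start; "ft_torque": the same for the moment, N m; "gripper_width": finger opening in m; "grip_force": force on a finger pad.
Only numpy, scipy, OpenCV 4.12 (cv2) and the standard library are available. Lean on these libraries where they do the work, as an engineer would, in place of code of your own. Each camera call takes 0.05 s, during which the arm holds its last target. There are 200 camera calls.

## Working session

There is one attempt and no reset: what is moved stays moved. The work goes in short steps, Python scripts to look and compute and a tool call to move; the robot and the scene stay as the last step left them, time stands still between calls to the robot, and variables do not carry over. Pictures are saved under pics/ and viewed, at most 10 in all, crops included, and the job is handed in when it is done.

Besides the shell and the picture viewer there is one more tool, called after "Request:" as a command line: name --argument value ..., lists and objects as JSON in quotes. drive_tool: Moves the arm, as the interface text tells. Its arguments: {"type":"object","properties":{"linear":{"type":"array","items":{"type":"array","items":{"type":"number"}}},"turn":{"type":"array","items":{"type":"array","items":{"type":"number"}}},"jaw":{"type":"number"},"force":{"type":"number"}},"required":["linear","turn"]}

```bash
mkdir -p pics
cat > h.py <<'E'
import numpy as np, cv2
from scipy.spatial.transform import Rotation as R
from workcell import sensors, eyes, job
def cloud(name):
    im,d=eyes.camera(name); m=eyes.camera_model(name); K=np.array(m["mtx"]); T=np.array(m["extrinsics"])
    v,u=np.mgrid[0:420,0:560]
    P=np.stack([(u-K[0,2])/K[0,0]*d,(v-K[1,2])/K[1,1]*d,d],-1)
    return im,d,P@T[:3,:3].T+T[:3,3]
E
python3 - <<'E'
from h import *
s=sensors.read_state(); print(s)
for n in ("top","side"):
    im,d,P=cloud(n); cv2.imwrite(f"pics/{n}0.png",im); np.savez(f"{n}0.npz",im=im,d=d,P=P)
    print(n,eyes.camera_model(n))
E
```

```text
{'time': 0.0, 'joint_pos': array([-1.32809558,  0.47780203,  0.02231002,  1.55642775, -0.011501  ,
        1.10934326, -0.08306605]), 'dq': array([-0.00100963, -0.00113125,  0.00155312,  0.00175531,  0.00079261,
       -0.00065194,  0.00160236]), 'effort': array([-1.17669195e-03, -5.82829607e+01,  1.53421439e+00, -2.72618848e+01,
       -5.43323660e-02,  1.66773051e-02,  1.50511478e-04]), 'position': array([0.23176245, 0.633357  , 0.24368986]), 'tcp_rot': array([-5.48053648e-01, -3.09321359e+00,  2.89288392e-03]), 'force': array([ 0.16120558, -0.07045915,  0.00063912]), 'ft_torque': array([ 0.04508879, -0.01005203, -0.01986734]), 'grip_force': 0.0, 'gripper_width': 0.08740712044068022}
top {'mtx': array([[415.45517507,   0.        , 275.15919326],
       [  0.        , 415.45517507, 213.76870095],
       [  0.        ,   0.        ,   1.        ]]), 'extrinsics': array([[-0.01066234, -0.99373964,  0.1112108 ,  0.43594375],
       [-0.99981898,  0.01234756,  0.01447567, -0.10628832],
       [-0.01575823, -0.11103632, -0.99369141,  1.13335554],
       [ 0.        ,  0.        ,  0.        ,  1.        ]])}
side {'mtx': array([[528.57046989,   0.        , 282.38956786],
       [  0.        , 528.57046989, 198.69742475],
       [  0.        ,   0.        ,   1.        ]]), 'extrinsics': array([[-0.97315988,  0.14279704, -0.18046841,  0.73274142],
       [ 0.22990135,  0.63820399, -0.73473875,  0.68953964],
       [ 0.01025714, -0.75650821, -0.65390375,  0.76218916],
       [ 0.        ,  0.        ,  0.        ,  1.        ]])}
```

View pics/top0.png

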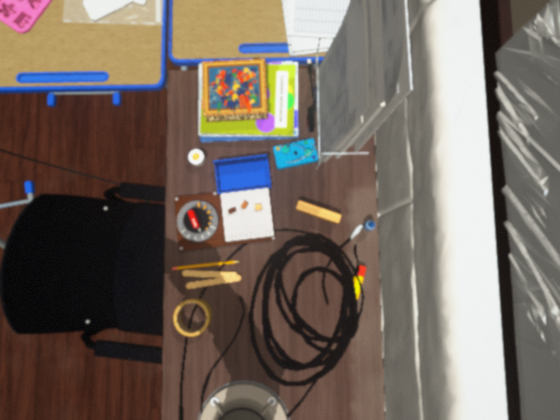

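View pics/side0.png

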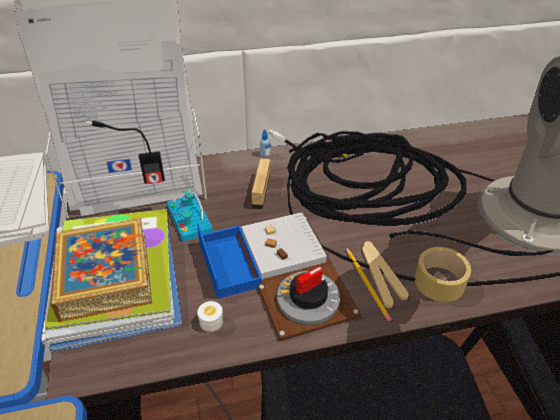

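Top view: the plate is around (247,215), the tray (245,172), the red knob (197,220), the scraper (319,211), the jar (196,157) and the bottle (369,224). The side view agrees: plate (283,243), knob (308,283), scraper (262,182). Next I measure these.

```bash
cat > meas.py <<'E'
from h import *
def rect(P,m,lab):
    q=P[m][:,:2].astype(np.float32); r=cv2.minAreaRect(q); print(lab,len(q),"med",np.median(q,0).round(4),"rect",np.round(r[0],4),np.round(r[1],4),round(r[2],1),"z",np.percentile(P[m][:,2],[5,50,95]).round(4))
for n,boxes in dict(top=dict(plate=(180,250,212,282),tray=(145,200,205,282),scr=(190,232,285,350),knob=(195,245,172,222)),
                    side=dict(plate=(205,290,235,335),tray=(215,305,190,275),scr=(150,215,240,280),knob=(250,320,265,350))).items():
    z=np.load(n+"0.npz"); im,P=z["im"],z["P"]; hsv=cv2.cvtColor(im,cv2.COLOR_BGR2HSV); Z=P[...,2]
    H,S,V=[hsv[...,i] for i in range(3)]
    def m(k,c):
        a,b,e,f=boxes[k]; w=np.zeros(Z.shape,bool); w[a:b,e:f]=1
        w&=c; l,cc,st,_=cv2.connectedComponentsWithStats(w.astype(np.uint8)); 
        return cc==1+np.argmax(st[1:,4])
    rect(P,m("plate",(abs(Z-.03)<.012)&(S<60)&(V>130)),n+" plate")
    rect(P,m("scr",(Z>.036)&(Z<.06)),n+" scraper top")
    kn=m("knob",(Z>.07)&(Z<.09)&((H<10)|(H>170))&(S>120)); rect(P,kn,n+" knob")
    rect(P,m("tray",(H>100)&(H<125)&(S>130)),n+" tray")
z=np.load("side0.npz"); cv2.imwrite("pics/c1.png",cv2.resize(z["im"][200:345,190:360],None,fx=4,fy=4,interpolation=cv2.INTER_CUBIC))
E
python3 meas.py
```

```text
top plate 2232 med [ 0.5566 -0.0149] rect [ 0.56   -0.0145] [0.1296 0.13  ] 6.2 z [0.0263 0.0298 0.0333]
top scraper top 426 med [ 0.5634 -0.2038] rect [ 0.5639 -0.2046] [0.1189 0.0247] 69.7 z [0.0428 0.0467 0.0504]
top knob 99 med [0.5482 0.1196] rect [0.5459 0.1195] [0.0477 0.0144] 21.6 z [0.0738 0.0787 0.0834]
top tray 1777 med [6.768e-01 4.000e-04] rect [ 0.5757 -0.0123] [0.3012 0.151 ] 7.3 z [0.0004 0.0049 0.0504]
side plate 3273 med [ 0.5562 -0.0008] rect [ 0.559  -0.0119] [0.1304 0.1342] 6.4 z [0.0252 0.0308 0.0331]
side scraper top 435 med [ 0.5656 -0.1921] rect [ 0.563  -0.2014] [0.1227 0.0241] 70.2 z [0.0395 0.0476 0.0501]
side knob 229 med [0.5481 0.1266] rect [0.5449 0.1233] [0.0479 0.0158] 22.7 z [0.0716 0.0794 0.0823]
side tray 2880 med [0.6698 0.0026] rect [0.6735 0.2912] [0.7989 0.102 ] 88.8 z [0.0029 0.0063 0.0523]
```

View pics/c1.png

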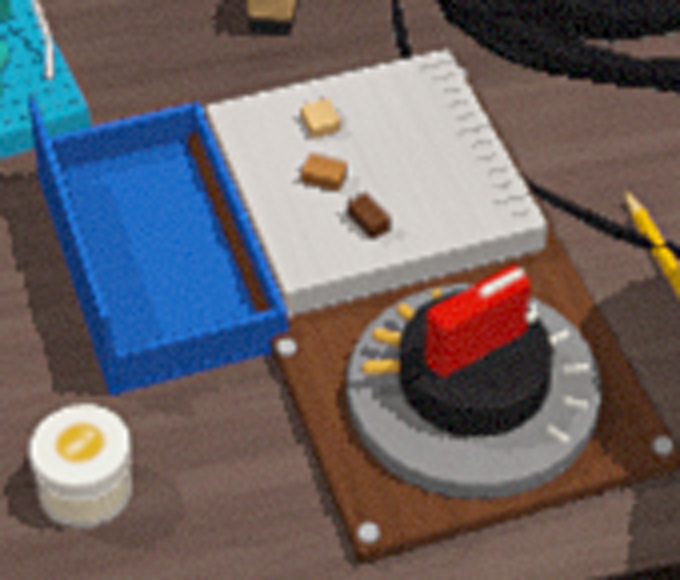

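The crop shows the white pointer on the knob end nearest the robot (505,283 in the crop), so its yaw is about 202°. The offcuts lie at (322,118), (325,172) and (370,215). The jig yaw is about 6.3° and the scraper yaw about -20°. I start by swinging the arm over to the scraper.

Request:
drive_tool --linear '[[-1, -0.2, 0], [-1, -0.2, 0], [-1, -0.2, 0], [-1, -0.2, 0], [-1, -0.2, 0], [-1, -0.2, 0], [-1, -0.2, 0], [-1, -0.2, 0], [-1, -0.2, 0], [-1, -0.2, 0]]' --turn '[[0, 0, 0.44], [0, 0, 0.44], [0, 0, 0.44], [0, 0, 0.44], [0, 0, 0.44], [0, 0, 0.44], [0, 0, 0.44], [0, 0, 0.44], [0, 0, 0.44], [0, 0, 0.44]]' --jaw 1

```text
time: 1.1
position: [0.4236, 0.465, 0.2447]
tcp_rot: [-1.133, -2.93, -0.0]
force: [0.8, -0.2, 1.0]
gripper_width: 0.0877
grip_force: 0.0
```

```bash
cat >> h.py <<'E'
def togo(x,y,z,yaw_y,p=None,rot=None):
    """remaining shift (25 mm units, tool axes) and turn (5 deg units) to TCP x,y,z, tool y at yaw_y deg, pointing down"""
    s=sensors.read_state(); p=s["position"]; T=R.from_rotvec(s["tcp_rot"]); a=np.radians(yaw_y)
    yv=np.array([np.cos(a),np.sin(a),0]); zv=np.array([0,0,-1.]); G=R.from_matrix(np.stack([np.cross(yv,zv),yv,zv],1))
    print("t",round(s["time"],2),"p",p.round(4),"yaw_y",np.degrees(np.arctan2(*T.as_matrix()[[1,0],1])).round(2),"q",s["joint_pos"].round(2),"F",s["force"].round(1),"M",s["ft_torque"].round(2),"w",round(s["gripper_width"],4),"grip",round(s["grip_force"],1))
    print("lin now-axes",(T.inv().apply(np.array([x,y,z])-p)/.025).round(2),"lin goal-axes",(G.inv().apply(np.array([x,y,z])-p)/.025).round(2),"turn",(np.degrees((T.inv()*G).as_rotvec())/5).round(2))
E
python3 - <<'E'
from h import *
togo(.5635,-.203,.15,-20)
# tick yaws on ring, both cams; offcut extents in jig frame
c=np.array([.5453,.121])
for n in("top","side"):
    z=np.load(n+"0.npz"); im,P=z["im"],z["P"]; hsv=cv2.cvtColor(im,cv2.COLOR_BGR2HSV)
    d=P[...,:2]-c; r=np.hypot(d[...,0],d[...,1]); m=(r>.038)&(r<.055)&(abs(P[...,2]-.024)<.01)&(hsv[...,1]<40)&(hsv[...,2]>190)
    print(n,np.histogram(np.degrees(np.arctan2(d[m][:,1],d[m][:,0]))%360,bins=36,range=(0,360))[0])
E
```

```text
t 1.1 p [0.4236 0.465  0.2447] yaw_y 47.72 q [-1.05  0.4   0.16  1.68 -0.07  1.06 -0.03] F [ 0.8 -0.2  1. ] M [-0.06  0.03 -0.  ] w 0.0877 grip 0.0
lin now-axes [-22.12 -16.     3.79] lin goal-axes [-23.19  14.4    3.79] turn [ 0.   -0.   13.54]
top [0 0 0 0 0 0 0 0 0 0 0 0 0 0 0 0 0 0 0 2 0 0 3 0 5 0 0 0 0 0 0 0 0 0 0 0]
side [0 0 0 0 0 0 0 0 0 0 0 0 5 0 2 3 0 3 0 7 0 2 0 0 0 0 0 0 0 0 0 0 0 0 0 0]
```

Request:
drive_tool --linear '[[-1, -0.04, 0], [-1, -0.04, 0], [-1, -0.04, 0], [-1, -0.04, 0], [-1, -0.04, 0], [-1, -0.04, 0], [-1, -0.04, 0], [-1, -0.04, 0], [-1, -0.04, 0], [-1, -0.04, 0]]' --turn '[[0, 0, 0.47], [0, 0, 0.47], [0, 0, 0.47], [0, 0, 0.47], [0, 0, 0.47], [0, 0, 0.47], [0, 0, 0.47], [0, 0, 0.47], [0, 0, 0.47], [0, 0, 0.47]]'

```text
time: 2.1
position: [0.5657, 0.2613, 0.2446]
tcp_rot: [-1.706, -2.638, -0.0]
force: [0.2, -0.6, -0.4]
gripper_width: 0.088
grip_force: 0.0
```

Request:
drive_tool --linear '[[-1, -0.04, 0], [-1, -0.04, 0], [-1, -0.04, 0], [-1, -0.04, 0], [-1, -0.04, 0], [-1, -0.04, 0], [-1, -0.04, 0], [-1, -0.04, 0], [-1, -0.04, 0], [-1, -0.04, 0]]' --turn '[[0, 0, 0.47], [0, 0, 0.47], [0, 0, 0.47], [0, 0, 0.47], [0, 0, 0.47], [0, 0, 0.47], [0, 0, 0.47], [0, 0, 0.47], [0, 0, 0.47], [0, 0, 0.47]]'

```text
time: 3.1
position: [0.6146, 0.0177, 0.2447]
tcp_rot: [2.208, 2.235, 0.0]
force: [-0.6, -0.6, 0.3]
gripper_width: 0.0878
grip_force: 0.0
```

Request:
drive_tool --linear '[[-1, -0.04, 0.4], [-1, -0.04, 0.4], [-1, -0.04, 0.4], [-1, -0.04, 0.4], [-1, -0.04, 0.4], [-0.5, 0, 0.4], [-0.5, 0, 0.4], [0, 0, 0.4], [0, 0, 0]]' --turn '[[0, 0, 0.47], [0, 0, 0.47], [0, 0, 0.47], [0, 0, 0.47], [0, 0, 0.47], [0, 0, 0.47], [0, 0, 0.47], [0, 0, 0.47], [0, 0, 0]]'

```text
time: 4.0
position: [0.5955, -0.1278, 0.1629]
tcp_rot: [-2.539, -1.846, 0.003]
force: [-0.2, 0.3, -0.2]
gripper_width: 0.0878
grip_force: 0.0
```

Run:
```python
from h import *
togo(.5635,-.203,.10,-20)
im,d,P=cloud("top"); m=(P[...,2]>.036)&(P[...,2]<.06); m[:190]=0;m[232:]=0;m[:,:285]=0;m[:,350:]=0
print(m.sum(), cv2.minAreaRect(P[m][:,:2].astype(np.float32)))
im,d=eyes.camera("wrist"); cv2.imwrite("pics/w1.png",im)
```

```text
t 4.0 p [ 0.5955 -0.1278  0.1629] yaw_y -17.95 q [-0.29  0.5   0.54  1.82 -0.32  0.91  0.08] F [-0.2  0.3 -0.2] M [-0.05  0.14  0.02] w 0.0878 grip 0.0
lin now-axes [-3.26 -0.28  2.52] lin goal-axes [-3.27 -0.17  2.52] turn [-0.03  0.    0.41]
343 ((0.5601111650466919, -0.21515052020549774), (0.09606996923685074, 0.02491837926208973), 70.43429565429688)
```

Request:
drive_tool --linear '[[-0.9, -0.05, 0.2], [-0.9, -0.05, 0.2], [-0.9, -0.05, 0.2], [-0.57, -0.05, 0.4], [0, 0, 0.8], [0, 0, 0.7], [0, 0, 0]]' --turn '[[0, 0, 0.4], [0, 0, 0], [0, 0, 0], [0, 0, 0], [0, 0, 0], [0, 0, 0], [0, 0, 0]]'

```text
time: 4.8
position: [0.5627, -0.2046, 0.1004]
tcp_rot: [-2.571, -1.801, 0.004]
force: [-0.4, 0.5, 0.4]
gripper_width: 0.0877
grip_force: 0.0
```

Run:
```python
from h import *
togo(.5635,-.203,.048,-20)
im,d=eyes.camera("wrist"); cv2.imwrite("pics/w1.png",im)
```

```text
t 4.8 p [ 0.5627 -0.2046  0.1004] yaw_y -19.96 q [-0.13  0.58  0.51  1.88 -0.38  0.78  0.24] F [-0.4  0.5  0.4] M [-0.04  0.14  0.03] w 0.0877 grip 0.0
lin now-axes [0.07 0.02 2.1 ] lin goal-axes [0.07 0.01 2.1 ] turn [-0.04  0.01  0.01]
```

View pics/w1.png

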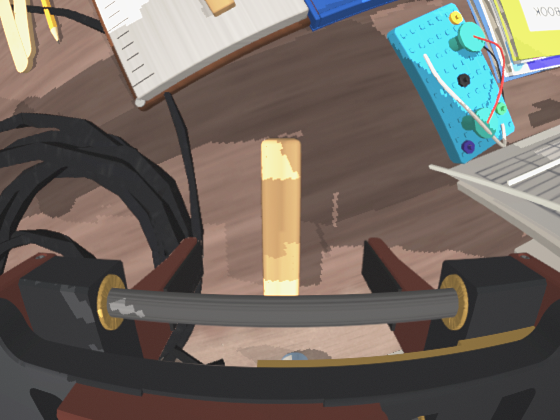

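The wrist view shows the block upright at column 281, midway between the fingers at 202 and 365. I descend and grip.

Request:
drive_tool --linear '[[0.07, 0, 0.7], [0, 0, 0.7], [0, 0, 0.5], [0, 0, 0.2], [0, 0, 0]]' --turn '[[0, 0, 0], [0, 0, 0], [0, 0, 0], [0, 0, 0], [0, 0, 0]]'

```text
time: 5.35
position: [0.5649, -0.2029, 0.0496]
tcp_rot: [-2.572, -1.804, 0.0]
force: [0.2, -0.2, 0.4]
gripper_width: 0.0878
grip_force: 0.0
```

Request:
drive_tool --linear '[[0, 0, 0], [0, 0, 0], [0, 0, 0], [0, 0, 0], [0, 0, 0], [0, 0, 0], [0, 0, 0]]' --turn '[[0, 0, 0], [0, 0, 0], [0, 0, 0], [0, 0, 0], [0, 0, 0], [0, 0, 0], [0, 0, 0]]' --jaw -1 --force 40

```text
time: 6.05
position: [0.5649, -0.2027, 0.0496]
tcp_rot: [-2.572, -1.804, -0.0]
force: [1.6, -0.7, -0.7]
gripper_width: 0.0353
grip_force: 0.0
```

Run:
```python
from h import *
# plate frame
pc=np.array([.5595,-.0135]); a=np.radians(6.3); X=np.array([np.cos(a),np.sin(a)])
print("start of wipe",pc-.048*X,"end",pc+.082*X)
togo(*(pc-.048*X),.12,6.3)
```

```text
start of wipe [ 0.51178987 -0.01876725] end [ 0.6410048  -0.00450179]
t 6.05 p [ 0.5649 -0.2027  0.0496] yaw_y -19.9 q [-0.1   0.65  0.46  1.9  -0.43  0.69  0.27] F [ 1.6 -0.7 -0.7] M [-0.05  0.1  -0.02] w 0.0353 grip 0.0
lin now-axes [ 6.19 -4.5  -2.81] lin goal-axes [ 7.55 -1.31 -2.81] turn [-0.   -0.   -5.24]
```

Request:
drive_tool --linear '[[0, 0, 0], [0, 0, 0], [0, 0, 0], [0, 0, 0], [0, 0, -0.5], [0, 0, -0.8], [0, 0, -0.8], [0, 0, -0.7], [0, 0, 0]]' --turn '[[0, 0, 0], [0, 0, 0], [0, 0, 0], [0, 0, 0], [0, 0, 0], [0, 0, 0], [0, 0, 0], [0, 0, 0], [0, 0, 0]]'

```text
time: 6.95
position: [0.5666, -0.2035, 0.1226]
tcp_rot: [2.569, 1.802, 0.005]
force: [-0.9, 0.9, -1.8]
gripper_width: 0.0239
grip_force: 39.6
```

Request:
drive_tool --linear '[[0, -0.8, 0], [0, -0.8, 0], [0, -0.8, 0], [0.5, -0.8, 0], [0.5, -0.6, 0], [0.5, -0.4, 0], [0.5, -0.2, 0], [0.5, 0, 0], [0, 0, 0]]' --turn '[[0, 0, -0.6], [0, 0, -0.6], [0, 0, -0.6], [0, 0, -0.6], [0, 0, -0.6], [0, 0, -0.6], [0, 0, -0.6], [0, 0, -0.6], [0, 0, -0.44]]'

```text
time: 7.85
position: [0.4642, -0.1141, 0.1196]
tcp_rot: [-2.088, -2.347, -0.001]
force: [-1.0, 0.2, 0.2]
gripper_width: 0.0238
grip_force: 39.6
```

Run:
```python
from h import *
togo(.5118,-.0188,.12,6.3)
```

```text
t 7.85 p [ 0.4642 -0.1141  0.1196] yaw_y 6.67 q [-0.24  0.35  0.43  2.15 -0.23  0.68  0.46] F [-1.   0.2  0.2] M [-0.04  0.09 -0.01] w 0.0238 grip 39.6
lin now-axes [ 3.56  2.33 -0.01] lin goal-axes [ 3.58  2.31 -0.02] turn [ 0.01 -0.01  0.07]
```

Request:
drive_tool --linear '[[0.8, 0.5, 0], [0.8, 0.5, 0], [0.8, 0.5, 0], [0.8, 0.5, 0], [0.36, 0.31, 0], [0, 0, 0.6], [0, 0, 0.5], [0, 0, 0]]' --turn '[[0, 0, 0.07], [0, 0, 0], [0, 0, 0], [0, 0, 0], [0, 0, 0], [0, 0, 0], [0, 0, 0], [0, 0, 0]]'

```text
time: 8.65
position: [0.5103, -0.0222, 0.0905]
tcp_rot: [-2.102, -2.332, 0.004]
force: [-0.9, -0.4, -1.9]
gripper_width: 0.024
grip_force: 39.6
```

Run:
```python
from h import *
togo(.5118,-.0188,.0803,6.3)
im,d=eyes.camera("side"); cv2.imwrite("pics/s1.png",cv2.resize(im[130:350,180:380],None,fx=3,fy=2.7))
```

```text
t 8.65 p [ 0.5103 -0.0222  0.0905] yaw_y 5.95 q [-0.39  0.45  0.38  2.09 -0.27  0.65  0.28] F [-0.9 -0.4 -1.9] M [-0.08  0.05  0.  ] w 0.024 grip 39.6
lin now-axes [0.13 0.08 0.41] lin goal-axes [0.13 0.08 0.41] turn [-0.04  0.   -0.07]
```

View pics/s1.png

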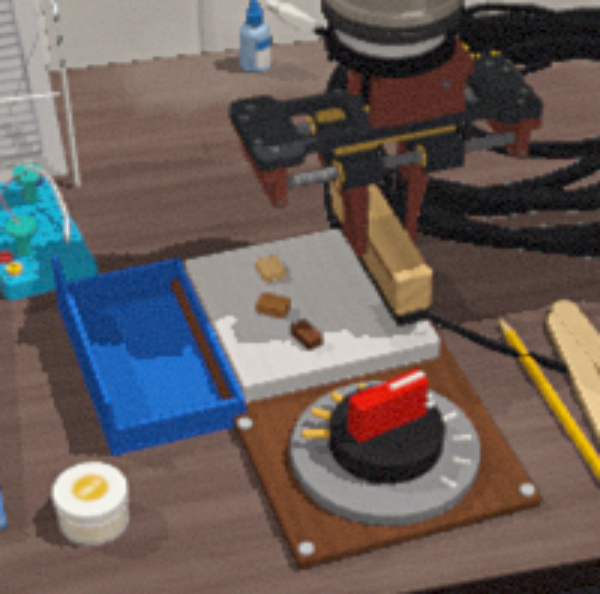

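The block (390,260) is held level behind the three offcuts at (270,268), (273,304) and (307,333), and it clears the turret. I lower it until it touches the plate.

Request:
drive_tool --linear '[[0.13, 0.08, 0.2], [0, 0, 0.15], [0, 0, 0.06], [0, 0, 0.04], [0, 0, 0.02], [0, 0, 0]]' --turn '[[0, 0, -0.07], [0, 0, 0], [0, 0, 0], [0, 0, 0], [0, 0, 0], [0, 0, 0]]'

```text
time: 9.3
position: [0.5132, -0.0184, 0.0805]
tcp_rot: [2.096, 2.34, 0.0]
force: [-0.6, 0.4, -1.1]
gripper_width: 0.0238
grip_force: 39.6
```

Run:
```python
from h import *
togo(.641,-.0045,.0803,6.3)
```

```text
t 9.3 p [ 0.5132 -0.0184  0.0805] yaw_y 6.29 q [-0.38  0.47  0.37  2.09 -0.28  0.63  0.29] F [-0.6  0.4 -1.1] M [-0.09  0.    0.  ] w 0.0238 grip 39.6
lin now-axes [-0.01  5.14  0.01] lin goal-axes [-0.01  5.14  0.01] turn [ 0. -0. -0.]
```

Request:
drive_tool --linear '[[0, 0, 0.03], [0, 0.25, 0], [0, 0.35, 0], [0, 0.4, 0], [0, 0.4, 0], [0, 0.4, 0], [0, 0.4, 0], [0, 0.4, 0], [0, 0.4, 0], [0, 0, 0]]' --turn '[[0, 0, 0], [0, 0, 0], [0, 0, 0], [0, 0, 0], [0, 0, 0], [0, 0, 0], [0, 0, 0], [0, 0, 0], [0, 0, 0], [0, 0, 0]]'

```text
time: 10.3
position: [0.5896, -0.0097, 0.0797]
tcp_rot: [2.094, 2.34, 0.002]
force: [-0.7, 0.0, -1.1]
gripper_width: 0.0241
grip_force: 39.6
```

Run:
```python
from h import *
togo(.641,-.0045,.0803,6.3)
```

```text
t 10.3 p [ 0.5896 -0.0097  0.0797] yaw_y 6.33 q [-0.36  0.57  0.36  1.91 -0.3   0.71  0.28] F [-0.7  0.  -1.1] M [-0.1   0.06 -0.06] w 0.0241 grip 39.6
lin now-axes [-0.02  2.07 -0.02] lin goal-axes [-0.02  2.07 -0.02] turn [0.02 0.   0.01]
```

Request:
drive_tool --linear '[[0, 0.35, 0], [0, 0.35, 0], [0, 0.35, 0], [0, 0.35, 0], [0, 0.35, 0], [0, 0.35, 0], [0, 0.1, 0], [0, 0, 0], [0, 0, 0]]' --turn '[[0, 0, 0], [0, 0, 0], [0, 0, 0], [0, 0, 0], [0, 0, 0], [0, 0, 0], [0, 0, 0], [0, 0, 0], [0, 0, 0]]'

```text
time: 11.2
position: [0.6421, -0.0042, 0.0795]
tcp_rot: [-2.096, -2.34, 0.001]
force: [-0.7, -0.4, -2.0]
gripper_width: 0.0241
grip_force: 39.6
```

Run:
```python
from h import *
togo(.5118,-.0188,.15,6.3)
im,d=eyes.camera("side"); cv2.imwrite("pics/s2.png",cv2.resize(im[180:320,180:350],None,fx=4,fy=4))
```

```text
t 11.2 p [ 0.6421 -0.0042  0.0795] yaw_y 6.29 q [-0.35  0.64  0.36  1.78 -0.3   0.78  0.28] F [-0.7 -0.4 -2. ] M [-0.05  0.05 -0.01] w 0.0241 grip 39.6
lin now-axes [-0.01 -5.25 -2.82] lin goal-axes [-0.01 -5.24 -2.82] turn [-0.01 -0.   -0.  ]
```

View pics/s2.png

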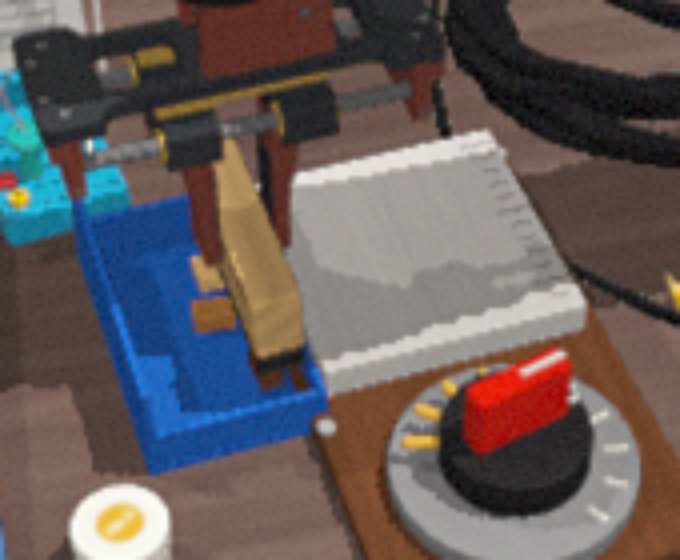

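The plate is clear and the offcuts show in the tray at (208,270), (213,314) and (265,375). I lift the block and verify while still holding it.

Request:
drive_tool --linear '[[0, 0, -0.5], [0, 0, -0.8], [0, -0.2, -0.8], [0, -0.6, -0.6], [0, -0.9, 0], [0, -0.9, 0], [0, -0.9, 0], [-0.3, -0.6, 0], [-0.5, 0, 0], [-0.8, 0, 0]]' --turn '[[0, 0, 0], [0, 0, 0], [0, 0, 0], [0, 0, 0], [0, 0, 0], [0, 0, 0], [0, 0, 0], [0, 0, 0], [0, 0, 0], [0, 0, 0]]'

```text
time: 12.25
position: [0.5456, -0.0547, 0.1481]
tcp_rot: [2.094, 2.342, 0.003]
force: [0.7, 0.1, -1.0]
gripper_width: 0.0238
grip_force: 39.6
```

Run:
```python
from h import *
togo(.5635,-.203,.11,-20)
im,d,P=cloud("side"); np.savez("s3.npz",im=im,P=P)
hsv=cv2.cvtColor(im,cv2.COLOR_BGR2HSV)
a=np.radians(6.3); X=np.array([np.cos(a),np.sin(a)]);Y=np.array([-X[1],X[0]]); q=P[...,:2]-[.5595,-.0135]
u=q@X; v=q@Y
m=(u>.07)&(u<.15)&(abs(v)<.07)&~((hsv[...,0]>95)&(hsv[...,0]<130)&(hsv[...,1]>90))
n,cc,st,ce=cv2.connectedComponentsWithStats(m.astype(np.uint8))
for i in range(1,n):
    if st[i,4]>8: k=cc==i; print(st[i,4],"jig x,y vs plate",np.median(u[k]).round(3),np.median(v[k]).round(3),"z",np.percentile(P[k][:,2],[5,50,95]).round(3),"bgr",np.median(im[k],0))
cv2.imwrite("pics/s3.png",cv2.resize(im[180:320,180:350],None,fx=4,fy=4))
```

```text
t 12.25 p [ 0.5456 -0.0547  0.1481] yaw_y 6.4 q [-0.35  0.41  0.42  1.97 -0.23  0.8   0.32] F [ 0.7  0.1 -1. ] M [-0.1   0.01  0.03] w 0.0238 grip 39.6
lin now-axes [-5.98  0.05  1.52] lin goal-axes [-5.33  2.7   1.53] turn [ 0.02 -0.01  5.28]
49 jig x,y vs plate 0.071 -0.036 z [0.24  0.245 0.251] bgr [40. 35. 38.]
223 jig x,y vs plate 0.074 0.029 z [0.006 0.013 0.017] bgr [41. 50. 85.]
91 jig x,y vs plate 0.093 -0.029 z [0.005 0.013 0.015] bgr [133. 187. 227.]
88 jig x,y vs plate 0.1 -0.0 z [0.007 0.014 0.017] bgr [ 68.  130.5 192. ]
106 jig x,y vs plate 0.092 -0.062 z [-0.734 -0.728 -0.722] bgr [43.5 57.5 95. ]
```

View pics/s3.png

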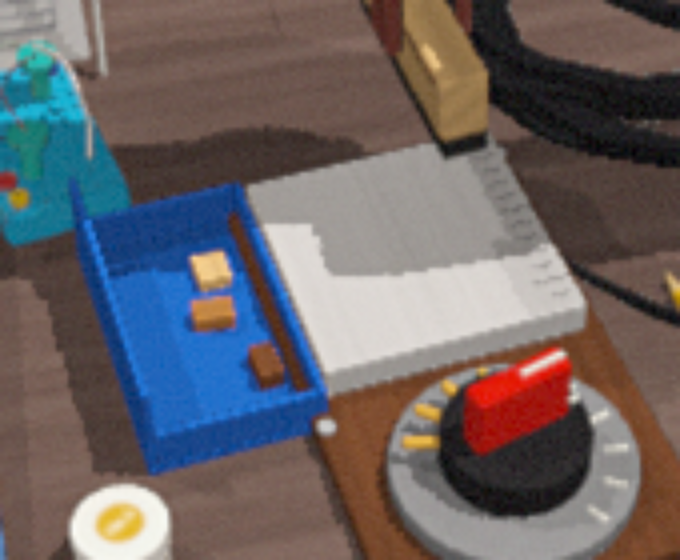

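The three offcuts lie flat in the tray at (210,270), (213,313) and (266,365). I put the block back where it stood.

Request:
drive_tool --linear '[[-0.8, 0, 0], [-0.8, 0, 0], [-0.9, 0, 0], [-0.9, 0, 0], [-0.9, 0, 0], [-0.9, 0, 0], [-0.7, 0, 0.3], [0, 0, 0.5], [0, 0, 0.6], [0, 0, 0]]' --turn '[[0, 0, 0], [0, 0, 0], [0, 0, 0], [0, 0, 0.8], [0, 0, 0.8], [0, 0, 0.8], [0, 0, 0.8], [0, 0, 0.8], [0, 0, 0.8], [0, 0, 0.48]]'

```text
time: 13.3
position: [0.5511, -0.202, 0.1097]
tcp_rot: [-2.578, -1.79, 0.004]
force: [0.1, 0.5, -1.4]
gripper_width: 0.0242
grip_force: 39.6
```

Run:
```python
from h import *
togo(.5635,-.203,.0496,-20)
```

```text
t 13.3 p [ 0.5511 -0.202   0.1097] yaw_y -20.44 q [-0.15  0.55  0.52  1.91 -0.38  0.79  0.23] F [ 0.1  0.5 -1.4] M [-0.04  0.16  0.03] w 0.0242 grip 39.6
lin now-axes [0.14 0.49 2.4 ] lin goal-axes [0.13 0.48 2.4 ] turn [-0.05  0.01 -0.09]
```

Request:
drive_tool --linear '[[0.13, 0.48, 0.3], [0, 0, 0.6], [0, 0, 0.6], [0, 0, 0.5], [0, 0, 0.2], [0, 0, 0.1], [0, 0, 0.04], [0, 0, 0], [0, 0, 0]]' --turn '[[0, 0, 0], [0, 0, 0], [0, 0, 0], [0, 0, 0], [0, 0, 0], [0, 0, 0], [0, 0, 0], [0, 0, 0], [0, 0, 0]]'

```text
time: 14.2
position: [0.5655, -0.2031, 0.0542]
tcp_rot: [2.575, 1.799, 0.001]
force: [-0.6, 0.2, -0.7]
gripper_width: 0.0237
grip_force: 39.6
```

Run:
```python
from h import *
togo(.5635,-.203,.0496,-20)
```

```text
t 14.2 p [ 0.5655 -0.2031  0.0542] yaw_y -20.11 q [-0.1   0.64  0.47  1.9  -0.43  0.7   0.27] F [-0.6  0.2 -0.7] M [-0.05  0.04 -0.04] w 0.0237 grip 39.6
lin now-axes [-0.02 -0.08  0.18] lin goal-axes [-0.02 -0.08  0.18] turn [ 0.01 -0.   -0.02]
```

Request:
drive_tool --linear '[[0, 0, 0.08], [0, 0, 0.06], [0, 0, 0.04], [0, 0, 0], [0, 0, 0]]' --turn '[[0, 0, 0], [0, 0, 0], [0, 0, 0], [0, 0, 0], [0, 0, 0]]'

```text
time: 14.7
position: [0.5652, -0.2029, 0.0495]
tcp_rot: [-2.575, -1.8, -0.001]
force: [-1.5, 0.6, 5.6]
gripper_width: 0.0238
grip_force: 39.6
```

Request:
drive_tool --linear '[[0, 0, 0.02], [0, 0, 0]]' --turn '[[0, 0, 0], [0, 0, 0]]'

```text
time: 14.9
position: [0.5652, -0.203, 0.0495]
tcp_rot: [-2.575, -1.799, -0.001]
force: [-4.0, 1.8, 10.2]
gripper_width: 0.024
grip_force: 39.7
```

Contact with the desk; I release.

Request:
drive_tool --linear '[[0, 0, -0.02], [0, 0, 0], [0, 0, 0], [0, 0, 0], [0, 0, 0], [0, 0, 0], [0, 0, 0], [0, 0, 0], [0, 0, 0]]' --turn '[[0, 0, 0], [0, 0, 0], [0, 0, 0], [0, 0, 0], [0, 0, 0], [0, 0, 0], [0, 0, 0], [0, 0, 0], [0, 0, 0]]' --jaw 1

```text
time: 15.8
position: [0.5651, -0.203, 0.0491]
tcp_rot: [-2.575, -1.8, 0.0]
force: [-1.0, 0.6, 0.3]
gripper_width: 0.0875
grip_force: 0.0
```

Request:
drive_tool --linear '[[0, 0, -0.4], [0, 0, -0.8], [0, 0, -0.9], [0, 0, -0.9], [0, 0, -0.9], [0, 0, -0.9], [0, 0, 0]]' --turn '[[0, 0, 0], [0, 0, 0], [0, 0, 0], [0, 0, 0], [0, 0, 0], [0, 0, 0], [0, 0, 0]]'

```text
time: 16.5
position: [0.5669, -0.204, 0.1728]
tcp_rot: [2.572, 1.797, 0.006]
force: [0.4, -0.9, -0.0]
gripper_width: 0.0879
grip_force: 0.0
```

Run:
```python
from h import *
togo(.5453,.1208,.17,-68)
im,d,P=cloud("side")
Z=P[...,2]; m=(Z>.036)&(Z<.06); w=np.zeros_like(m); w[150:215,240:280]=1; m&=w
print(m.sum(),cv2.minAreaRect(P[m][:,:2].astype(np.float32)),np.median(Z[m]))
hsv=cv2.cvtColor(im,cv2.COLOR_BGR2HSV); H,S=hsv[...,0],hsv[...,1]
w[:]=0; w[250:320,265:350]=1; m=w&(Z>.076)&(Z<.09)&((H<10)|(H>170)|(S<40)); print(cv2.minAreaRect(P[m][:,:2].astype(np.float32)))
```

```text
t 16.5 p [ 0.5669 -0.204   0.1728] yaw_y -20.12 q [-0.18  0.48  0.57  1.84 -0.33  0.91  0.18] F [ 0.4 -0.9 -0. ] M [-0.07  0.04  0.02] w 0.0879 grip 0.0
lin now-axes [11.9  -5.28  0.09] lin goal-axes [  4.07 -12.37   0.11] turn [ 0.06 -0.04  9.58]
439 ((0.5645636916160583, -0.20159782469272614), (0.12291541695594788, 0.02502267062664032), 69.84829711914062) 0.04763184572767398
((0.5446510314941406, 0.12272529304027557), (0.046794306486845016, 0.014921150170266628), 20.415752410888672)
```

The scraper is standing. Now to the knob.

Request:
drive_tool --linear '[[0.6, -0.2, 0], [1, -0.45, 0], [1, -0.45, 0], [1, -0.45, 0], [1, -0.45, 0], [1, -0.45, 0], [1, -0.45, 0], [1, -0.45, 0], [1, -0.45, 0], [1, -0.45, 0]]' --turn '[[0, 0, 0], [0, 0, 0], [0, 0, 0], [0, 0, 0], [0, 0, 0], [0, 0, 0], [0, 0, 0], [0, 0, 0], [0, 0, 0], [0, 0, 0]]'

```text
time: 17.55
position: [0.5463, 0.0613, 0.1679]
tcp_rot: [-2.573, -1.8, 0.003]
force: [-0.1, -0.7, -0.7]
gripper_width: 0.0879
grip_force: 0.0
```

Request:
drive_tool --linear '[[1, -0.45, 0], [1, -0.45, 0], [0.3, -0.1, 0], [0, 0, 0], [0, 0, 0], [0, 0, 0], [0, 0, 0], [0, 0, 0], [0, 0, 0], [0, 0, 0]]' --turn '[[0, 0, 0.9], [0, 0, 1], [0, 0, 1], [0, 0, 1], [0, 0, 1], [0, 0, 1], [0, 0, 1], [0, 0, 1], [0, 0, 1], [0, 0, 0.7]]'

```text
time: 18.55
position: [0.5461, 0.1225, 0.1678]
tcp_rot: [3.085, 0.593, -0.004]
force: [-0.2, 0.8, -0.1]
gripper_width: 0.0876
grip_force: 0.0
```

Run:
```python
from h import *
togo(.545,.1212,.12,-68.5)
```

```text
t 18.55 p [0.5461 0.1225 0.1678] yaw_y -68.23 q [-0.91  0.47  0.75  1.94 -0.41  0.89 -1.13] F [-0.2  0.8 -0.1] M [0.01 0.09 0.01] w 0.0876 grip 0.0
lin now-axes [-0.06  0.03  1.91] lin goal-axes [-0.06  0.03  1.91] turn [-0.    0.03  0.05]
```

Request:
drive_tool --linear '[[-0.06, 0.03, 0.6], [0, 0, 0.9], [0, 0, 0.9], [0, 0, 0.7], [0, 0, 0.4], [0, 0, 0.25], [0, 0, 0]]' --turn '[[0, 0, 0], [0, 0, 0], [0, 0, 0], [0, 0, 0], [0, 0, 0], [0, 0, 0], [0, 0, 0]]'

```text
time: 19.25
position: [0.5458, 0.1201, 0.0744]
tcp_rot: [3.084, 0.598, -0.003]
force: [-0.4, -0.6, 0.9]
gripper_width: 0.0877
grip_force: 0.0
```

Request:
drive_tool --linear '[[0, 0, 0], [0, 0, 0], [0, 0, 0], [0, 0, 0], [0, 0, 0], [0, 0, 0], [0, 0, 0], [0, 0, 0], [0, 0, 0], [0, 0, 0]]' --turn '[[0, 0, 0], [0, 0, 0], [0, 0, 0], [0, 0, 0], [0, 0, 0], [0, 0, 0], [0, 0, 0], [0, 0, 0], [0, 0, 0], [0, 0, 0]]' --jaw -1 --force 30

```text
time: 20.25
position: [0.5456, 0.1224, 0.0753]
tcp_rot: [-3.081, -0.597, 0.003]
force: [-2.7, 6.5, 2.5]
gripper_width: 0.0141
grip_force: 29.6
```

Request:
drive_tool --linear '[[0, 0, 0], [0, 0, 0], [0, 0, 0]]' --turn '[[0, 0, 0], [0, 0, 0], [0, 0, 0]]'

```text
time: 20.55
position: [0.5455, 0.1225, 0.0753]
tcp_rot: [-3.081, -0.598, 0.003]
force: [-2.1, 5.3, 2.1]
gripper_width: 0.0142
grip_force: 29.4
```

Run:
```python
from h import *
togo(.545,.1212,.073,-68.5)
```

```text
t 20.55 p [0.5455 0.1225 0.0753] yaw_y -68.03 q [-0.81  0.6   0.64  2.   -0.54  0.72 -1.03] F [-2.1  5.3  2.1] M [ 1.13  0.77 -0.1 ] w 0.0142 grip 29.4
lin now-axes [-0.04  0.04  0.09] lin goal-axes [-0.04  0.04  0.09] turn [-0.04  0.01  0.09]
```

Request:
drive_tool --linear '[[0, -0.08, 0], [0, 0, 0], [0, 0, 0], [0, 0, 0], [0, 0, 0], [0, 0, 0]]' --turn '[[0, 0, -0.3], [0, 0, -0.7], [0, 0, -0.8], [0, 0, -0.8], [0, 0, -0.8], [0, 0, 0]]'

```text
time: 21.15
position: [0.5458, 0.1231, 0.0754]
tcp_rot: [-2.961, -1.045, -0.001]
force: [-0.8, 5.0, -0.9]
gripper_width: 0.0159
grip_force: 31.4
```

Run:
```python
from h import *
togo(.545,.1212,.073,-20)
```

```text
t 21.15 p [0.5458 0.1231 0.0754] yaw_y -51.11 q [-0.76  0.57  0.56  2.   -0.47  0.7  -0.8 ] F [-0.8  5.  -0.9] M [ 1.05  0.13 -0.69] w 0.0159 grip 31.4
lin now-axes [-0.07  0.04  0.09] lin goal-axes [-0.08 -0.    0.09] turn [-0.01 -0.02 -6.22]
```

Run:
```python
from h import *
im,d,P=cloud("side"); a=cv2.resize(im[235:335,255:365],None,fx=5,fy=5,interpolation=cv2.INTER_CUBIC)
z=np.load("side0.npz"); b=cv2.resize(z["im"][250:330,270:350],None,fx=3,fy=3,interpolation=cv2.INTER_CUBIC)
o=np.zeros((500,800,3),np.uint8); o[:500,:550]=a; o[:240,555:795]=b; cv2.imwrite("pics/k.png",o)
```

```text
(no output)
```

View pics/k.png

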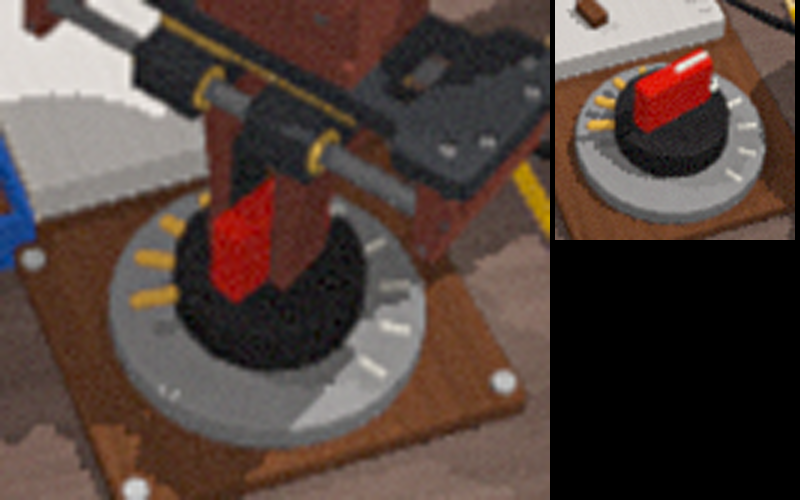

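The knob is held between the fingers, and brass screws show at (155,298), (155,260) and (175,225), rotating with the drum. I measure the drum's actual rotation from them.

```bash
cat > brass.py <<'E'
from h import *
c=np.array([.5453,.1212])
def brass(im,P,lab):
    hsv=cv2.cvtColor(im,cv2.COLOR_BGR2HSV); d=P[...,:2]-c; r=np.hypot(d[...,0],d[...,1])
    m=(r>.036)&(r<.054)&(P[...,2]<.05)&(P[...,2]>.02)&(hsv[...,0]>12)&(hsv[...,0]<32)&(hsv[...,1]>120)&(hsv[...,2]>120)
    n,cc,st,_=cv2.connectedComponentsWithStats(m.astype(np.uint8))
    print(lab,sorted([(round(float(np.degrees(np.arctan2(d[cc==i][:,1].mean(),d[cc==i][:,0].mean()))),1),int(st[i,4])) for i in range(1,n) if st[i,4]>3]))
    w=(r>.037)&(r<.056)&(abs(P[...,2]-.024)<.008)&(hsv[...,1]<60)&(hsv[...,2]>175)
    n,cc,st,_=cv2.connectedComponentsWithStats(w.astype(np.uint8))
    print(" ticks",sorted([(round(float(np.degrees(np.arctan2(d[cc==i][:,1].mean(),d[cc==i][:,0].mean()))%360),1),int(st[i,4])) for i in range(1,n) if st[i,4]>2]))
if __name__=="__main__":
    for n in("side0","top0","s3"):
        z=np.load(n+".npz"); brass(z["im"],z["P"],n)
    im,d,P=cloud("side"); brass(im,P,"now side")
    im,d,P=cloud("top"); brass(im,P,"now top")
E
python3 brass.py
```

```text
side0 [(-54.8, 8), (-30.3, 16), (-5.3, 19)]
 ticks [(126.2, 8), (150.7, 8), (173.2, 10), (197.2, 9)]
top0 [(-102.2, 4), (-80.5, 6), (-56.9, 8), (-33.8, 9), (-8.8, 10)]
 ticks [(149.6, 3), (198.4, 9), (222.6, 9), (246.2, 11)]
s3 [(-58.8, 8), (-33.9, 16), (-9.3, 21)]
 ticks [(127.2, 12), (150.3, 11), (173.8, 12), (197.3, 11)]
now side [(-45.2, 11), (-21.3, 18), (4.1, 23)]
 ticks [(126.9, 10), (150.1, 11)]
now top []
 ticks []
```

Request:
drive_tool --linear '[[0.05, -0.06, 0], [0, 0, 0], [0, 0, 0], [0, 0, 0]]' --turn '[[0, 0, 0], [0, 0, 0], [0, 0, 0], [0, 0, 0]]' --force 60

```text
time: 21.7
position: [0.546, 0.1237, 0.0753]
tcp_rot: [2.962, 1.046, 0.001]
force: [4.1, 4.0, -5.6]
gripper_width: 0.0139
grip_force: 59.4
```

Run:
```python
from brass import *
togo(.5453,.1212,.073,-20)
im,d,P=cloud("side"); brass(im,P,"side")
```

```text
t 21.7 p [0.546  0.1237 0.0753] yaw_y -51.11 q [-0.76  0.58  0.56  1.99 -0.47  0.7  -0.8 ] F [ 4.1  4.  -5.6] M [ 1.09 -1.04 -0.39] w 0.0139 grip 59.4
lin now-axes [-0.08  0.06  0.09] lin goal-axes [-0.1   0.01  0.09] turn [ 0.01 -0.   -6.22]
side [(-62.8, 5), (-38.3, 9), (-13.6, 18), (10.6, 22)]
 ticks [(126.8, 9), (150.3, 11)]
```

Request:
drive_tool --linear '[[0, 0, 0], [0, 0, 0], [0, 0, 0], [0, 0, 0], [0, 0, 0], [0, 0, 0], [0, 0, 0], [0, 0, 0]]' --turn '[[0, 0, -0.6], [0, 0, -0.7], [0, 0, -0.7], [0, 0, -0.7], [0, 0, -0.7], [0, 0, -0.7], [0, 0, -0.7], [0, 0, 0]]'

```text
time: 22.55
position: [0.5453, 0.1245, 0.0753]
tcp_rot: [-2.679, -1.637, 0.0]
force: [-1.8, 3.3, -1.6]
gripper_width: 0.0143
grip_force: 59.8
```

Run:
```python
from brass import *
togo(.5453,.1212,.073,-24)
im,d,P=cloud("side"); brass(im,P,"side")
```

```text
t 22.55 p [0.5453 0.1245 0.0753] yaw_y -27.15 q [-0.68  0.55  0.45  1.99 -0.37  0.68 -0.47] F [-1.8  3.3 -1.6] M [ 0.83  0.29 -0.79] w 0.0143 grip 59.8
lin now-axes [-0.12  0.06  0.09] lin goal-axes [-0.12  0.06  0.09] turn [-0.02 -0.01 -0.63]
side [(-40.0, 8), (-15.5, 13), (8.9, 20), (33.0, 23)]
 ticks [(126.9, 10), (150.0, 11), (174.3, 12), (197.3, 11)]
```

Request:
drive_tool --linear '[[0, 0, 0], [0, 0, 0], [0, 0, 0], [0, 0, 0]]' --turn '[[0, 0, -0.5], [0, 0, -0.5], [0, 0, -0.3], [0, 0, 0]]'

```text
time: 23.0
position: [0.545, 0.1246, 0.0753]
tcp_rot: [-2.582, -1.787, 0.001]
force: [-3.0, 4.0, 0.2]
gripper_width: 0.0139
grip_force: 60.2
```

Run:
```python
from brass import *
togo(.5453,.1212,.073,-24)
im,d,P=cloud("side"); brass(im,P,"side")
```

```text
t 23.0 p [0.545  0.1246 0.0753] yaw_y -20.62 q [-0.66  0.54  0.42  1.99 -0.34  0.68 -0.38] F [-3.   4.   0.2] M [ 1.02  0.72 -0.96] w 0.0139 grip 60.2
lin now-axes [-0.13  0.06  0.09] lin goal-axes [-0.12  0.07  0.09] turn [-0.02 -0.    0.68]
side [(-33.8, 9), (-9.4, 15), (15.0, 19), (39.0, 23)]
 ticks [(126.6, 9), (150.0, 11), (173.4, 12), (196.5, 10)]
```

Request:
drive_tool --linear '[[0, 0, 0], [0, 0, 0], [0, 0, 0], [0, 0, 0]]' --turn '[[0, 0, -0.4], [0, 0, -0.4], [0, 0, 0], [0, 0, 0]]'

```text
time: 23.45
position: [0.545, 0.1246, 0.0753]
tcp_rot: [-2.521, -1.872, 0.001]
force: [-3.0, 4.8, 0.8]
gripper_width: 0.0152
grip_force: 65.1
```

Run:
```python
from brass import *
togo(.5453,.1212,.073,-24)
im,d,P=cloud("side"); brass(im,P,"side")
```

```text
t 23.45 p [0.545  0.1246 0.0753] yaw_y -16.8 q [-0.64  0.54  0.4   1.99 -0.33  0.68 -0.33] F [-3.   4.8  0.8] M [ 1.15  0.74 -1.65] w 0.0152 grip 65.1
lin now-axes [-0.13  0.05  0.09] lin goal-axes [-0.12  0.07  0.09] turn [-0.02 -0.01  1.44]
side [(-34.1, 8), (-8.9, 14), (15.0, 19), (38.4, 26)]
 ticks [(127.7, 9), (149.9, 11), (173.6, 12), (196.0, 11)]
```

At -20.6° the drum was on its stop; beyond that it stalled, with the drum unchanged and the torque rising. Third stop is 72° clockwise, at a tool yaw of about -93.5°.

Request:
drive_tool --linear '[[0, 0, 0], [0, 0, 0], [0, 0, 0], [0, 0, 0], [0, 0, 0], [0, 0, 0], [0, 0, 0], [0, 0, 0], [0, 0, 0], [0, 0, 0]]' --turn '[[0, 0, 0.5], [0, 0, 0.7], [0, 0, 0.7], [0, 0, 0.7], [0, 0, 0.7], [0, 0, 0.7], [0, 0, 0.7], [0, 0, 0.7], [0, 0, 0.7], [0, 0, 0.7]]'

```text
time: 24.5
position: [0.5461, 0.1241, 0.0753]
tcp_rot: [2.954, 1.063, 0.0]
force: [0.5, 0.6, -4.0]
gripper_width: 0.0142
grip_force: 61.2
```

Request:
drive_tool --linear '[[0, 0, 0], [0, 0, 0], [0, 0, 0], [0, 0, 0], [0, 0, 0], [0, 0, 0], [0, 0, 0], [0, 0, 0], [0, 0, 0], [0, 0, 0]]' --turn '[[0, 0, 0.7], [0, 0, 0.7], [0, 0, 0.7], [0, 0, 0.7], [0, 0, 0.7], [0, 0, 0.7], [0, 0, 0.7], [0, 0, 0.7], [0, 0, 0.7], [0, 0, 0]]'

```text
time: 25.5
position: [0.5469, 0.1226, 0.0754]
tcp_rot: [3.13, 0.219, 0.004]
force: [3.8, -4.6, -7.2]
gripper_width: 0.0138
grip_force: 60.1
```

Run:
```python
from brass import *
togo(.5453,.1245,.073,-93.5)
im,d,P=cloud("side"); brass(im,P,"side")
```

```text
t 25.5 p [0.5469 0.1226 0.0754] yaw_y -82.0 q [-0.86  0.62  0.7   2.   -0.59  0.73 -1.22] F [ 3.8 -4.6 -7.2] M [-0.28 -0.95  0.44] w 0.0138 grip 60.1
lin now-axes [-0.05 -0.08  0.09] lin goal-axes [-0.07 -0.07  0.09] turn [ 0.04 -0.03  2.3 ]
side [(-70.1, 7), (-44.1, 14), (-18.7, 19)]
 ticks []
```

Request:
drive_tool --linear '[[-0.03, -0.04, 0], [0, 0, 0], [0, 0, 0], [0, 0, 0], [0, 0, 0], [0, 0, 0], [0, 0, 0]]' --turn '[[0, 0, 0.6], [0, 0, 0.6], [0, 0, 0.6], [0, 0, 0.5], [0, 0, 0], [0, 0, 0], [0, 0, 0]]'

```text
time: 26.25
position: [0.5468, 0.122, 0.0754]
tcp_rot: [3.136, -0.1, 0.007]
force: [7.9, -6.2, -12.4]
gripper_width: 0.0135
grip_force: 59.9
```

Run:
```python
from brass import *
togo(.5453,.1245,.073,-93.5)
im,d,P=cloud("side"); brass(im,P,"side")
im,d,P=cloud("side"); brass(im,P,"side")
```

```text
t 26.25 p [0.5468 0.122  0.0754] yaw_y -93.66 q [-0.89  0.64  0.76  2.   -0.64  0.75 -1.38] F [  7.9  -6.2 -12.4] M [-0.87 -1.6  -0.01] w 0.0135 grip 59.9
lin now-axes [-0.07 -0.1   0.09] lin goal-axes [-0.07 -0.1   0.1 ] turn [ 0.04 -0.05 -0.03]
side [(-57.0, 14), (-33.3, 21)]
 ticks []
side [(-57.3, 14), (-32.1, 21)]
 ticks []
```

The drum has turned 71.4° from zero and the moment about the axis is about 0, so it rests in the third stop. I hand in.

```bash
python3 -c "
from workcell import job
print(job.sign_off())"
```

```text
the job is handed in; nothing more can be done
None
```

I handed the job in with all steps done, though no verdict came back: the offcuts are in the tray, the scraper is standing on the desk, and the knob is held at its third stop (71.4° measured from the zero stop, 72° nominal).

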